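# Free a welded tee and hold it in the trough position

### The job

Turn the clamp knob of the welding jig clockwise (seen from above) to its stop, so that the sliding clamp comes off the tee bracket's foot, and leave it open. Then draw the tee out of the jig and hold it up for the welder in the trough position: rolled sideways about its weld seam by 45 degrees, to whichever side you like, so that the seam stays level and one weld lies in an upward-facing V, with the whole tee more than 10 cm above the bench. Finish while still holding it there, motionless, and leave the other things on the bench undisturbed.

Things in the scene. Friction and masses are not known exactly. Their poses are not given: they have to be found in the camera images.
- jig: Fixed steel welding jig; base plate 110 (x) x 236 (y) x 10 mm, origin at its underside's centre on the bench. Nest with the tee centred at y = -57 mm, then the sliding clamp, then the knob (axis y = +78 mm) on a housing 62 x 74 mm whose top is 26 mm above the bench. Side rails along y (-109 to +25 mm), 54 mm apart inside, 12 mm thick, tops 30 mm above the bench. Yaw within 0.5 rad of 0.
- nest (a point): Centre of the nest's floor, 10 mm above the bench; the seated tee's origin lies here. Axes parallel to the jig's. The tee has 2 mm play in x to each side rail; a stop 8 mm high closes the -y end.
- tee: Dark steel upside-down T, about 0.4 kg, standing in the nest parallel to the jig. Origin: centre of its underside. Foot 50 (x) x 76 (y) x 8 mm; upright web 50 (x) x 10 (y) mm on the foot's middle, top 56 mm above the origin (66 above the bench when seated): grip it there. z: up the web; x: along the web and its two weld seams, which run in the corners between web and foot.
- clamp_knob (a joint): Knob angle, rad: 0 = clamp shut, grows clockwise seen from above, hard stop at 1.5 = fully open. Starts at 0 to 0.25. Friction about 0.06 N m; stays where left. It draws the sliding clamp back (jig's +y) 12 mm per rad; shut, the clamp's tongue covers 11 mm of the foot's +y end, and the tee cannot be lifted before about 1.0.
- clamp_knob_grip (a point): On the knob's axis at grip height, 63 mm above the bench (knob top 70 mm). Black knob: a bar grip 42 mm long (x of this point), 14 mm wide (y), 32 mm tall, on a disc 44 mm across; x and y turn with the knob.
- flange_nut: Bystander: dark flanged nut, 46 mm across, height 22 mm; loose, origin at the centre of its underside. Not to be disturbed.
- spacer: Bystander: turned steel ring, 42 mm across, height 16 mm; loose, origin at the centre of its underside. Not to be disturbed.
- gas_nozzle: Bystander: brass-coloured tube standing on end, 25 mm across, height 56 mm; loose, origin at the centre of its underside. Not to be disturbed.
- screw_cup: Bystander: cup of screws, 73 x 70 mm, height 75 mm; loose, origin at the centre of its underside. Not to be disturbed.
Things that resemble listed ones, but are neither listed nor needed, are in the scene too. Of the things like the tee, leave any that is blue; of the rest the smaller one is meant.

How it is judged:
By the outcome, as a careful person would: the job done as asked, in the order asked, and still so for the second after the job is handed in, while the arm keeps its last pose, push and grip.
It also fails if it takes over 40 s, if anything falls off the work surface, if the arm or the gripper's body presses on something with over 40 N, if the wrist force passes 120 N, or if a joint passes its speed limit or range.

### The arm

A 6-joint arm with a two-finger parallel gripper is mounted at the origin on a cart in front of the work surface, level with it; the furniture and walls round the work are solid. World frame = base frame: x ahead of the robot, y to its left, z up, the work surface at z = 0. Lengths are in m, angles in degrees, forces in N, time in s.
With the tool pointing down it reaches from about 0.25 to 0.725 m from the base axis. Payload 9.7 kg.
Tool frame: the origin (TCP) lies where the fingers leave the gripper's body, on its centre line; the fingertips stand manip.nose_length ahead of it and the grasp point (between the pads) lies 54 mm ahead of it (manip.nose_length is the distance from the TCP to the fingertips, in m); z points along the fingers, y is the direction in which the jaws open and shut (so a half turn about z gives the same grasp; the last joint's range is limited). The gripper opens to 85 mm and grips with 20 to 120 N. Pads are 22 mm wide; open, the fingers measure 114 mm over their backs; the gripper's body (76 mm by 85 mm) begins 54 mm behind the grasp point. The pads swing forward as they close: fully open they stand 13 mm farther back than shut.
Start: joints at [-72.766, 4.979, 10.078, 95.1, 0, 90], TCP at [0.163, -0.525, 0.304] pointing down, gripper open.
Joint ranges: [-179.16, 179.16], [-48.56, 103.87], [-65.8, 70.77], [-126.05, 130.52], [-82.76, 87.17], [-180, 180]. Speed limits (degrees/s): [127.2, 127.2, 147.25, 180, 180, 180].

### API

Orientations are given as a 3x3 rotation matrix whose columns are the frame's x, y, z axes.
In Python, from rig import manip gives the robot as it stands. The module is installed in compiled form; this text tells all that it offers.
- The arm moves only by the tool apply_moves, never from a script. Its argument "targets" is a list of rows, each a list of 7 numbers: the opening, from 0 (shut) to 1 (fully open), then the shift along the tool's x, y, z in cm, then the turn, a rotation vector about the tool's x, y, z in rad. A call has 1 to 20 rows; each row shifts and turns the commanded pose from where the row before left it, along the tool's axes as they then stand; what a row does not reach is not made up. A row lasts 1/12 s, in which the tool goes at most 41.7 mm and 7.16 degrees, less where a joint would pass 70% of its speed; a pose out of reach is approached as far as the arm can. A call is refused whole if a number of a shift passes 4.17 or a number of a turn 0.125, either way. A call with a gripper value outside its range is refused whole. The fingers move at their own pace and stop on an object; the grip force is fixed at half the most. Time passes only in rows, so rows that do not move let the fingers close. It gives the time, the measured TCP pose, the force and the opening at its end, in the units of the state.
- manip.observe(): the state, without advancing time (a new reading comes with each control period).
- manip.read_camera(name): name is "scene" or "top"; returns a dict with "color" (480x640x3 uint8, blue, green, red), "K" (3x3 intrinsics, pixels), "R" (3x3) and "t" (3): a world point X has camera coordinates R X + t. Camera axes: x right, y down, z forward; pixel columns grow to the right and rows downward; lengths in m; the calibration is good to about 2 mm. A picture is of the moment at which its call begins. There is no depth.
- manip.job_done(): hands the job in, once; it reports no verdict.
The state is a dict: "t": time; "joint_positions": joint angles; "joint_vel": joint speeds; "effort": joint torques, N m; "tool_pos": TCP position; "orientation": TCP orientation; "contact_force": force on the tool from outside, world axes, zero at the start; "wrist_torque": the same for the moment, N m; "grip_width": finger opening in m.
Only numpy, scipy, OpenCV 4.12 (cv2) and the standard library are available. Lean on these libraries where they do the work, as an engineer would, in place of code of your own. Each camera call takes 0.05 s, during which the arm holds its last target. There are 200 camera calls.

## Working session

There is one attempt and no reset: what is moved stays moved. The work goes in short steps, Python scripts to look and compute and a tool call to move; the robot and the scene stay as the last step left them, time stands still between calls to the robot, and variables do not carry over. Pictures are saved under pics/ and viewed, about 8 in all and at most 12, crops included, and the job is handed in when it is done.

Besides the shell and the picture viewer there is one more tool, called after ">>>" by a JSON object that holds its "method" and its "body", one argument or row to a line. apply_moves: Moves the arm, as the interface text tells. Its arguments: {"type":"object","properties":{"targets":{"type":"array"}},"required":["targets"]}

```bash
mkdir -p pics; python3 - <<'E'
from rig import manip
import cv2,numpy as np
np.set_printoptions(precision=4,suppress=True)
s=manip.observe();print(s,manip.nose_length)
for n in("top","scene"):
    c=manip.read_camera(n);cv2.imwrite(f"pics/{n}0.png",c["color"]);np.savez(f"{n}.npz",**c);print(n,c["K"],c["R"],c["t"],-c["R"].T@c["t"])
E
```

```text
{'t': 0.0, 'joint_positions': array([-72.7637,   5.0097,  10.0333,  95.0993,  -0.0001,  89.9999]), 'joint_vel': array([-0.0518,  0.051 , -0.0443, -0.1075,  0.06  , -0.0006]), 'effort': array([ -0.0001, -52.0389,  46.4798,   0.0166,   0.0001,   0.    ]), 'tool_pos': array([ 0.1629, -0.5252,  0.3032]), 'orientation': array([[ 0.9551,  0.2963, -0.0004],
       [ 0.2963, -0.9551,  0.0013],
       [-0.    , -0.0013, -1.    ]]), 'contact_force': array([ 0.2245, -0.9778, -0.316 ]), 'wrist_torque': array([-0.0194, -0.0028, -0.0403]), 'grip_width': 0.08519193183036786} 0.0726
top [[454.3291   0.     311.7249]
 [  0.     454.3291 236.1252]
 [  0.       0.       1.    ]] [[ 0.0103 -0.9999  0.0101]
 [-0.9933 -0.0114 -0.1154]
 [ 0.1155 -0.0089 -0.9933]] [-0.1077  0.6022  0.8482] [ 0.5013 -0.0933  0.9131]
scene [[437.0794   0.     311.0902]
 [  0.     437.0794 239.8406]
 [  0.       0.       1.    ]] [[ 0.909  -0.4166  0.0091]
 [-0.3244 -0.7213 -0.612 ]
 [ 0.2615  0.5533 -0.7908]] [-0.5535  0.1514  0.8994] [ 0.3171 -0.6191  0.8089]
```

View pics/top0.png

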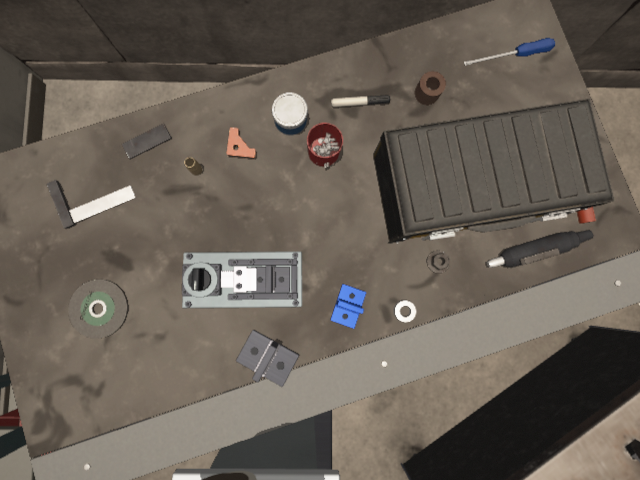

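View pics/scene0.png

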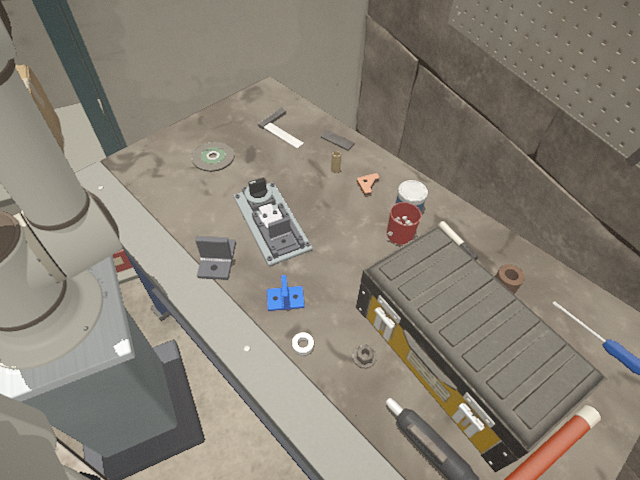

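The top view shows the jig at about (242,280), with the knob at its left end (200,279) and the tee at its right end (270,279). A loose, larger dark tee lies at (268,357) and a blue one at (348,306). I'll enlarge the jig next.

```bash
python3 - <<'E'
import cv2,numpy as np
a=cv2.imread("pics/top0.png")[240:320,170:310];b=cv2.imread("pics/scene0.png")[170:270,225:325]
A=cv2.resize(a,None,fx=5.7,fy=5.7,interpolation=cv2.INTER_CUBIC);cv2.imwrite("pics/c1.png",A)
B=cv2.resize(b,None,fx=6,fy=6,interpolation=cv2.INTER_CUBIC);cv2.imwrite("pics/c2.png",B)
E
```

```text
(no output)
```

View pics/c1.png

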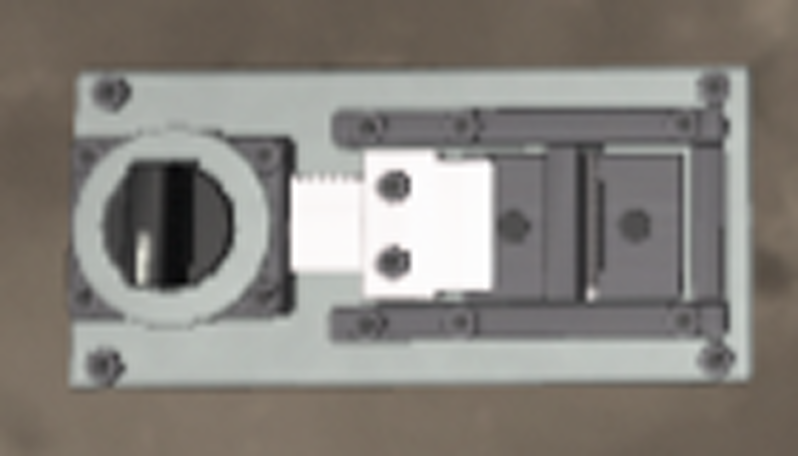

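View pics/c2.png

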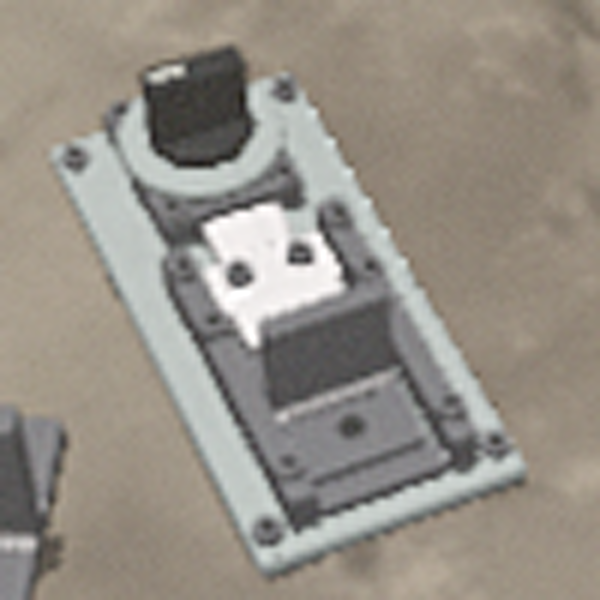

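c1 shows the plate corners at about (79,71), (748,68), (749,381) and (69,386). The knob bar is at about x 130–195, nearly across the jig. I'll fit the jig pose and overlay the model.

```bash
cat > h.py <<'E'
import cv2,numpy as np
from scipy.optimize import least_squares
from rig import manip
np.set_printoptions(precision=4,suppress=True)
def proj(c,X):
    p=(np.asarray(X)@c["R"].T+c["t"])@c["K"].T
    return p[:,:2]/p[:,2:]
def Rz(a): return np.array([[np.cos(a),-np.sin(a),0],[np.sin(a),np.cos(a),0],[0,0,1]])
def box(sx,sy,z0,z1,cx=0,cy=0):
    return np.array([[cx+i*sx/2,cy+j*sy/2,z] for z in(z0,z1) for i,j in((-1,-1),(1,-1),(1,1),(-1,1))])
def jig(q,X): return np.asarray(X)@Rz(q[2]).T+[q[0],q[1],0]
E
cat > fit.py <<'E'
from h import *
T=dict(np.load("top.npz"));S=dict(np.load("scene.npz"))
u=lambda p,o,f:np.array(o)+(np.array(p)+.5)/f-.5
pt=u([[79,71],[748,68],[749,381],[69,386]],[170,240],5.7)   # (+x+y),(+x-y),(-x-y),(-x+y)
ps=u([[53,150],[285,78],[524,470],[265,575]],[225,170],6)   # (-x+y),(+x+y),(+x-y),(-x-y)
a,b=.055,.118
Pt=[[a,b,.01],[a,-b,.01],[-a,-b,.01],[-a,b,.01]];Ps=[Pt[3],Pt[0],Pt[1],Pt[2]]
f=lambda q,m:np.r_[(proj(T,jig(q,Pt))-pt).ravel()*(m!=1),(proj(S,jig(q,Ps))-ps).ravel()*(m!=0)]
for m in(0,1,2):
    r=least_squares(f,[.42,.03,0],args=(m,));print(m,r.x,abs(r.fun).max(),np.degrees(r.x[2]))
q=r.x;np.save("q.npy",q)
print("nest",jig(q,[[0,-.057,.01]]),"knob",jig(q,[[0,.078,.063]]))
ks=[0,.25]
outs=[]
for c,o,fs,sz in((T,(170,240),5.7,(140,80)),(S,(225,170),6,(100,100))):
    im=cv2.resize(c["color"][o[1]:o[1]+sz[1],o[0]:o[0]+sz[0]],None,fx=fs,fy=fs,interpolation=cv2.INTER_CUBIC)
    def draw(B,col):
        p=((proj(c,jig(q,B))-o+.5)*fs-.5).round().astype(int)
        cv2.polylines(im,[p[:4],p[4:]],True,col,1)
        for i in range(4):cv2.line(im,p[i],p[i+4],col,1)
    draw(box(.11,.236,0,.01),(0,255,255));draw(box(.05,.01,.018,.066,0,-.057),(0,255,0))
    for k,col in zip(ks,((0,0,255),(255,0,255))):
        B=box(.042,.014,.038,.07)@Rz(-k).T+[0,.078,0];draw(B,col)
    outs.append(im)
cv2.imwrite("pics/fit.png",cv2.resize(np.vstack([np.pad(outs[0],((0,0),(0,2),(0,0))),np.pad(outs[1],((0,0),(0,200),(0,0)))]),(450,594)))
cv2.imwrite("pics/f1.png",outs[0]);
E
python3 fit.py
```

```text
0 [0.5192 0.0359 0.0158] 0.7469804916222245 0.9067268592313702
1 [0.5177 0.0332 0.0194] 1.13287380196968 1.1113157590175338
2 [0.5187 0.0351 0.0169] 1.4768442818846097 0.9711549389531356
nest [[ 0.5197 -0.0219  0.01  ]] knob [[0.5174 0.1131 0.063 ]]
```

View pics/f1.png

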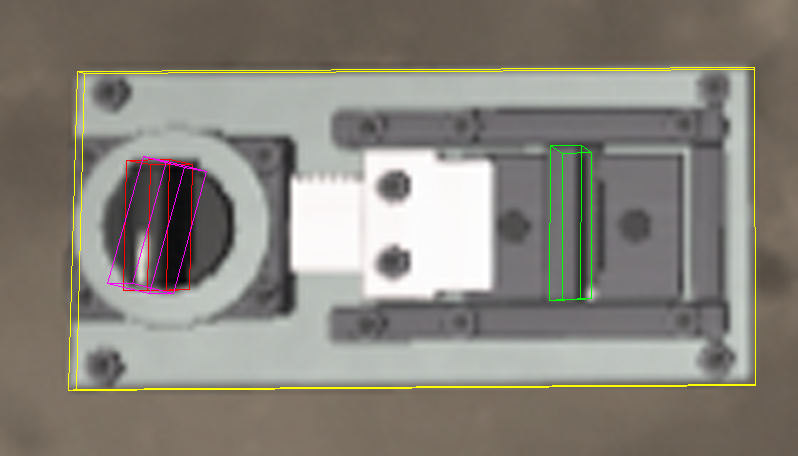

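The overlay agrees with the image: the knob bar lies at about angle 0 and the web sits in the nest as drawn. I'll travel to above the knob.

>>> {"method": "apply_moves", "body": {
  "targets": [
    [0.6,2.93,-2.8,0,0,0,0],
    [0.6,2.93,-2.8,0,0,0,0],
    [0.6,2.93,-2.8,0,0,0,0],
    [0.6,2.93,-2.8,0,0,0,0],
    [0.6,2.93,-2.8,0,0,0,0],
    [0.6,2.93,-2.8,0,0,0,0],
    [0.6,2.93,-2.8,0,0,0,0],
    [0.6,2.93,-2.8,0,0,0,0],
    [0.6,2.93,-2.8,0,0,0,0],
    [0.6,2.93,-2.8,0,0,0,0],
    [0.6,2.93,-2.8,0,0,0,0],
    [0.6,2.93,-2.8,0,0,0,0],
    [0.6,2.93,-2.8,0,0,0,0],
    [0.6,2.93,-2.8,0,0,0,0],
    [0.6,2.93,-2.8,0,0,0,0],
    [0.6,2.93,-2.8,0,0,0,0],
    [0.6,2.93,-2.8,0,0,0,0],
    [0.6,2.93,-2.8,0,0,0,0],
    [0.6,0,0,0,0,0,0]
  ]
}}

```text
t: 1.68
tool_pos: [0.5194, 0.1174, 0.3016]
orientation: [[0.954, 0.3, -0.002], [0.3, -0.954, 0.001], [-0.002, -0.001, -1.0]]
contact_force: [-0.1, -0.2, 0.1]
grip_width: 0.0513
```

```bash
cat >> h.py <<'E'
def st():
    s=manip.observe();R=s["orientation"]
    print("t",round(s["t"],2),"j",s["joint_positions"],"p",s["tool_pos"],"yawx",np.degrees(np.arctan2(R[1,0],R[0,0])),"z",R[:,2],"F",s["contact_force"],"T",s["wrist_torque"],"w",s["grip_width"]);return s
def goal(g,Rg=None):
    s=st();R=s["orientation"];print("shift cm",R.T@(np.array(g)-s["tool_pos"])*100)
    if Rg is not None:print("turn",cv2.Rodrigues(R.T@Rg)[0].ravel())
def down(yaw): # tool pointing down, x at yaw deg
    return Rz(np.radians(yaw))@np.diag([1.,-1,-1])
E
python3 -c "
from h import *
goal([.5174,.1131,.117],down(1))"
```

```text
t 1.68 j [ 12.7046   2.5992   7.3184  94.8206   0.0735 175.2305] p [0.5194 0.1174 0.3016] yawx 17.47410632656999 z [-0.002   0.0009 -1.    ] F [-0.0671 -0.1953  0.0879] T [-0.0349 -0.0347 -0.0464] w 0.05130882205379872
shift cm [-0.288   0.3741 18.463 ]
turn [-0.0012  0.0018  0.2875]
```

>>> {"method": "apply_moves", "body": {
  "targets": [
    [0.6,0,0,0.4,0,0,-0.12],
    [0.6,0,0,0.4,0,0,-0.12],
    [0.6,0,0,0.4,0,0,-0.12],
    [0.6,0,0,0.4,0,0,-0.12],
    [0.6,0,0,0.4,0,0,-0.12],
    [0.6,0,0,0.4,0,0,-0.12],
    [0.6,0,0,0.4,0,0,-0.12],
    [0.6,0,0,0.4,0,0,-0.12],
    [0.6,0,0,0.4,0,0,-0.12],
    [0.6,0,0,0.4,0,0,-0.12],
    [0.6,0,0,0.4,0,0,-0.12],
    [0.6,0,0,0.4,0,0,-0.12],
    [0.6,0,0,0.4,0,0,-0.12],
    [0.6,0,0,0.4,0,0,-0.12],
    [0.6,0,0,0.4,0,0,-0.12],
    [0.6,0,0,0.4,0,0,-0.12],
    [0.6,0,0,0.4,0,0,-0.12],
    [0.6,0,0,0.4,0,0,-0.12],
    [0.6,0,0,0.4,0,0,-0.12],
    [0.6,0,0,0.4,0,0,-0.12]
  ]
}}

```text
t: 3.35
tool_pos: [0.5171, 0.1121, 0.2234]
orientation: [[-0.907, 0.421, -0.001], [0.421, 0.907, -0.0], [0.001, -0.0, -1.0]]
contact_force: [-0.4, -0.4, 0.5]
grip_width: 0.0514
```

>>> {"method": "apply_moves", "body": {
  "targets": [
    [0.6,0,0,0.5,0,0,-0.12],
    [0.6,0,0,0.5,0,0,-0.12],
    [0.6,0,0,0.5,0,0,-0.12],
    [0.6,0,0,0.5,0,0,-0.09],
    [0.6,0,0,0,0,0,0],
    [0.6,0,0,0,0,0,0]
  ]
}}

```text
t: 3.85
tool_pos: [0.5171, 0.1121, 0.2036]
orientation: [[-1.0, -0.006, -0.001], [-0.006, 1.0, -0.0], [0.001, -0.0, -1.0]]
contact_force: [0.1, 0.0, -0.3]
grip_width: 0.0508
```

```bash
python3 -c "
from h import *
goal([.5174,.1131,.117],down(181))"
```

```text
t 3.85 j [12.2314  1.329  -4.8227 83.8994  0.0006 11.8858] p [0.5171 0.1121 0.2036] yawx -179.65432965796566 z [-0.0009 -0.0002 -1.    ] F [ 0.0846  0.0104 -0.26  ] T [0.0196 0.0129 0.0184] w 0.050842667586740144
shift cm [-0.0387  0.1014  8.6583]
turn [-0.0002 -0.0009 -0.0114]
```

>>> {"method": "apply_moves", "body": {
  "targets": [
    [0.6,0,0.1,1.5,0,0,-0.01],
    [0.6,0,0,1.8,0,0,0],
    [0.6,0,0,1.8,0,0,0],
    [0.6,0,0,1.8,0,0,0],
    [0.6,0,0,1.7,0,0,0],
    [0.6,0,0,0,0,0,0],
    [0.6,0,0,0,0,0,0]
  ]
}}

```text
t: 4.43
tool_pos: [0.517, 0.1132, 0.1178]
orientation: [[-1.0, -0.017, -0.001], [-0.017, 1.0, -0.0], [0.001, -0.0, -1.0]]
contact_force: [-0.0, 0.5, 0.4]
grip_width: 0.0512
```

```bash
python3 -c "
from h import *
st();c=manip.read_camera('scene')['color'];cv2.imwrite('pics/s2.png',cv2.resize(c[130:270,180:340],None,fx=3.7,fy=3.7))"
```

```text
t 4.43 j [ 12.3497   2.7812 -12.8604  74.4362  -0.0016  11.3754] p [0.517  0.1132 0.1178] yawx -179.02577919156832 z [-0.0013 -0.0003 -1.    ] F [-0.0491  0.5151  0.4044] T [0.0493 0.0223 0.0103] w 0.05120593046823598
```

View pics/s2.png

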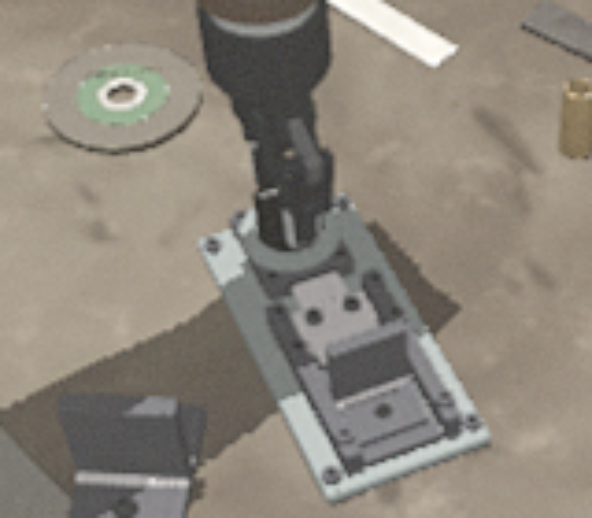

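The gripper straddles the knob at about (290,215), with the clamp and tee untouched. I'll close on the knob.

>>> {"method": "apply_moves", "body": {
  "targets": [
    [0,0,0,0,0,0,0],
    [0,0,0,0,0,0,0],
    [0,0,0,0,0,0,0],
    [0,0,0,0,0,0,0],
    [0,0,0,0,0,0,0],
    [0,0,0,0,0,0,0],
    [0,0,0,0,0,0,0],
    [0,0,0,0,0,0,0]
  ]
}}

```text
t: 5.15
tool_pos: [0.5178, 0.1132, 0.1191]
orientation: [[-1.0, -0.019, 0.002], [-0.019, 1.0, -0.0], [-0.002, -0.0, -1.0]]
contact_force: [-1.0, -1.7, 6.0]
grip_width: 0.013
```

```bash
python3 -c "
from h import *
st()"
```

```text
t 5.15 j [ 12.3417   2.7059 -12.7875  74.4082  -0.0352  11.265 ] p [0.5178 0.1132 0.1191] yawx -178.9233315845818 z [ 0.0018 -0.0002 -1.    ] F [-0.9743 -1.6827  5.9965] T [-0.4029  0.1928  0.0487] w 0.012985658509254086
```

Gripped: width 13 mm, small forces. Now I'll turn the knob clockwise, which is positive about the downward tool z.

>>> {"method": "apply_moves", "body": {
  "targets": [
    [0,0,0,0,0,0,0.1],
    [0,0,0,0,0,0,0.1],
    [0,0,0,0,0,0,0.1],
    [0,0,0,0,0,0,0.1],
    [0,0,0,0,0,0,0.1],
    [0,0,0,0,0,0,0.1],
    [0,0,0,0,0,0,0.1],
    [0,0,0,0,0,0,0.1],
    [0,0,0,0,0,0,0.1],
    [0,0,0,0,0,0,0.1],
    [0,0,0,0,0,0,0.1],
    [0,0,0,0,0,0,0.1],
    [0,0,0,0,0,0,0.1],
    [0,0,0,0,0,0,0]
  ]
}}

```text
t: 6.32
tool_pos: [0.5173, 0.1125, 0.1191]
orientation: [[-0.279, 0.96, 0.001], [0.96, 0.279, -0.002], [-0.002, 0.0, -1.0]]
contact_force: [-4.2, -7.0, 8.9]
grip_width: 0.013
```

```bash
python3 -c "
from h import *
st()"
```

```text
t 6.32 j [ 12.3146   2.6924 -12.8052  74.4851  -0.1103  86.1103] p [0.5173 0.1125 0.1191] yawx 106.20425723829149 z [ 0.0007 -0.0018 -1.    ] F [-4.2054 -6.964   8.9259] T [-1.3433  0.8758 -0.0186] w 0.012952552397924227
```

>>> {"method": "apply_moves", "body": {
  "targets": [
    [0,0,0,0,0,0,0.06],
    [0,0,0,0,0,0,0.06],
    [0,0,0,0,0,0,0.06],
    [0,0,0,0,0,0,0.03],
    [0,0,0,0,0,0,0.03],
    [0,0,0,0,0,0,0]
  ]
}}

```text
t: 6.82
tool_pos: [0.5172, 0.1125, 0.1191]
orientation: [[-0.049, 0.999, 0.001], [0.999, 0.049, -0.002], [-0.002, 0.0, -1.0]]
contact_force: [-4.1, -6.9, 9.7]
grip_width: 0.013
```

```bash
python3 -c "
from h import *
st()"
```

```text
t 6.82 j [ 12.3274   2.6905 -12.8078  74.4993  -0.1285  99.4902] p [0.5172 0.1125 0.1191] yawx 92.83717933055891 z [ 0.0005 -0.0022 -1.    ] F [-4.1237 -6.9464  9.6636] T [-1.5597  0.9798  1.5739] w 0.0130204240765119
```

The torque about z rose to 1.57 Nm, far above the 0.06 Nm friction, at 88° of turn. The knob is at its stop, so I'll release, rise and turn back.

>>> {"method": "apply_moves", "body": {
  "targets": [
    [0.5,0,0,0,0,0,0],
    [0.5,0,0,0,0,0,0],
    [0.5,0,0,0,0,0,0],
    [0.5,0,0,0,0,0,0],
    [0.5,0,0,0,0,0,0],
    [0.5,0,0,-2,0,0,0],
    [0.5,0,0,-3,0,0,0],
    [0.5,0,0,-3,0,0,0],
    [0.5,0,0,-2,0,0,0],
    [0.5,0,0,0,0,0,-0.12],
    [0.5,0,0,0,0,0,-0.12],
    [0.5,0,0,0,0,0,-0.12],
    [0.5,0,0,0,0,0,-0.12],
    [0.5,0,0,0,0,0,-0.12],
    [0.5,0,0,0,0,0,-0.12],
    [0.5,0,0,0,0,0,-0.12],
    [0.5,0,0,0,0,0,-0.12],
    [0.5,0,0,0,0,0,-0.12],
    [0.5,0,0,0,0,0,-0.12]
  ]
}}

```text
t: 8.4
tool_pos: [0.5173, 0.1134, 0.2178]
orientation: [[-0.951, 0.31, -0.0], [0.31, 0.951, 0.0], [0.0, -0.0, -1.0]]
contact_force: [-0.9, 0.3, 0.4]
grip_width: 0.0428
```

>>> {"method": "apply_moves", "body": {
  "targets": [
    [0.5,0,0,0,0,0,-0.12],
    [0.5,0,0,0,0,0,-0.12],
    [0.5,0,0,0,0,0,-0.1],
    [0.5,0,-3.4,0,0,0,0],
    [0.5,0,-3.4,0,0,0,0],
    [0.5,0,-3.4,0,0,0,0],
    [0.5,0,-3.2,0,0,0,0],
    [0.5,0,0,0,0,0,0],
    [0.5,0,0,0,0,0,0]
  ]
}}

```text
t: 9.15
tool_pos: [0.5199, -0.022, 0.2178]
orientation: [[-1.0, -0.016, -0.0], [-0.016, 1.0, 0.0], [0.0, 0.0, -1.0]]
contact_force: [0.8, 0.5, -0.4]
grip_width: 0.0429
```

```bash
python3 -c "
from h import *
goal([.5197,-.0219,.106],down(181))
a=manip.read_camera('top')['color'][225:335,160:320];b=manip.read_camera('scene')['color'][150:280,215:345]
cv2.imwrite('pics/s3.png',np.hstack([cv2.resize(a,(430,296),interpolation=2),cv2.resize(b,(296,296),interpolation=2)]))"
```

```text
t 9.15 j [-2.4233  0.0487 -4.5473 85.4086  0.0053 -3.3549] p [ 0.5199 -0.022   0.2178] yawx -179.0684396807901 z [-0.0001  0.0001 -1.    ] F [ 0.8162  0.4524 -0.3965] T [ 0.0097  0.0369 -0.0251] w 0.042895733694388406
shift cm [ 0.0178  0.0074 11.1813]
turn [ 0.0001 -0.0001 -0.0012]
```

View pics/s3.png

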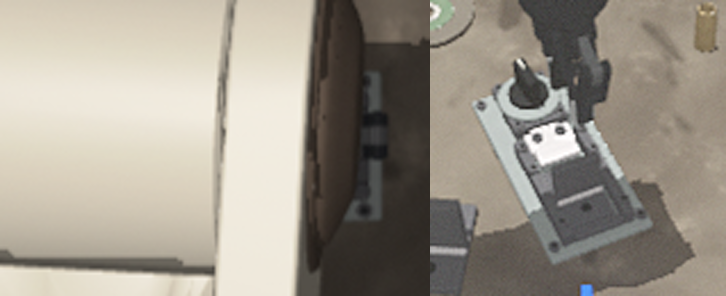

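In the scene view the knob bar now points along the jig and the clamp has drawn back towards it. The arm is above the tee, so I'll descend and grip.

>>> {"method": "apply_moves", "body": {
  "targets": [
    [0.5,0,0,2.4,0,0,0],
    [0.5,0,0,2.4,0,0,0],
    [0.5,0,0,2.4,0,0,0],
    [0.5,0,0,2,0,0,0],
    [0.5,0,0,1.5,0,0,0],
    [0.5,0,0,0.5,0,0,0],
    [0.5,0,0,0,0,0,0],
    [0,0,0,0,0,0,0],
    [0,0,0,0,0,0,0],
    [0,0,0,0,0,0,0],
    [0,0,0,0,0,0,0],
    [0,0,0,0,0,0,0],
    [0,0,0,0,0,0,0],
    [0,0,0,0,0,0,0],
    [0,0,0,0,0,0,0]
  ]
}}

```text
t: 10.5
tool_pos: [0.5207, -0.0206, 0.1073]
orientation: [[-1.0, -0.019, 0.003], [-0.019, 1.0, 0.0], [-0.003, 0.0, -1.0]]
contact_force: [0.0, 0.4, 6.0]
grip_width: 0.0094
```

```bash
python3 -c "
from h import *
st()"
```

```text
t 10.5 j [ -2.2712   1.7978 -15.0553  73.0028   0.0255  -3.3737] p [ 0.5207 -0.0206  0.1073] yawx -178.89753802293106 z [ 0.0025  0.0003 -1.    ] F [0.0297 0.4399 6.0405] T [0.2663 0.0782 0.023 ] w 0.009397458053843438
```

Gripped at 9.4 mm, which matches the 10 mm web. I'll lift it gently.

>>> {"method": "apply_moves", "body": {
  "targets": [
    [0,0,0,-0.3,0,0,0],
    [0,0,0,-0.5,0,0,0],
    [0,0,0,-0.8,0,0,0],
    [0,0,0,-1,0,0,0],
    [0,0,0,-1,0,0,0],
    [0,0,0,0,0,0,0]
  ]
}}

```text
t: 11.0
tool_pos: [0.5207, -0.0207, 0.1447]
orientation: [[-1.0, -0.019, 0.003], [-0.019, 1.0, -0.0], [-0.003, -0.0, -1.0]]
contact_force: [-0.4, 0.3, -5.3]
grip_width: 0.0091
```

```bash
python3 -c "
from h import *
st()"
```

```text
t 11.0 j [ -2.278    0.8167 -11.8683  77.1457  -0.0031  -3.3748] p [ 0.5207 -0.0207  0.1447] yawx -178.90324782998266 z [ 0.0029 -0.0002 -1.    ] F [-0.3682  0.3399 -5.2766] T [-0.0135 -0.0716 -0.0186] w 0.009113035058218711
```

The load reads 5 N and moved freely. I'll raise it, then roll it 45° about tool x.

>>> {"method": "apply_moves", "body": {
  "targets": [
    [0,0,0,-1.5,0,0,0],
    [0,0,0,-2,0,0,0],
    [0,0,0,-2,0,0,0],
    [0,0,0,-2,0,0,0],
    [0,0,0,-2,0,0,0],
    [0,0,0,-2,0,0,0],
    [0,0,0,-2,0,0,0],
    [0,0,0,-2,0,0,0],
    [0,0,0,-1.5,0,0,0],
    [0,0,0,-1,0,0,0],
    [0,0,0,0,0,0,0]
  ]
}}

```text
t: 11.92
tool_pos: [0.5202, -0.0207, 0.324]
orientation: [[-1.0, -0.019, 0.003], [-0.019, 1.0, -0.0], [-0.003, -0.0, -1.0]]
contact_force: [-0.5, 0.4, -5.1]
grip_width: 0.0089
```

>>> {"method": "apply_moves", "body": {
  "targets": [
    [0,0,0,0,-0.04,0,0],
    [0,0,0,0,-0.07,0,0],
    [0,0,0,0,-0.075,0,0],
    [0,0,0,0,-0.075,0,0],
    [0,0,0,0,-0.075,0,0],
    [0,0,0,0,-0.075,0,0],
    [0,0,0,0,-0.075,0,0],
    [0,0,0,0,-0.075,0,0],
    [0,0,0,0,-0.075,0,0],
    [0,0,0,0,-0.07,0,0],
    [0,0,0,0,-0.05,0,0],
    [0,0,0,0,-0.03,0,0],
    [0,0,0,0,0,0,0],
    [0,0,0,0,0,0,0],
    [0,0,0,0,0,0,0]
  ]
}}

```text
t: 13.17
tool_pos: [0.5199, -0.0205, 0.3218]
orientation: [[-1.0, -0.014, -0.014], [-0.02, 0.708, 0.706], [-0.0, 0.706, -0.709]]
contact_force: [-0.0, 0.2, -4.1]
grip_width: 0.0091
```

```bash
cat > chk.py <<'E'
from h import *
import sys
s=st();R=s["orientation"];print("tilt",np.degrees(np.arccos(-R[2,2])),"seam slope",np.degrees(np.arcsin(R[2,0])))
T=manip.read_camera('top');S=manip.read_camera('scene')
g=s["tool_pos"]+R[:,2]*.054
outs=[]
for c in(T,S):
    u,v=proj(c,[g])[0].astype(int);f=4
    o=np.array([max(u-60,0),max(v-60,0)])
    im=cv2.resize(c["color"][o[1]:o[1]+130,o[0]:o[0]+100],(400,520),interpolation=2)
    # tee in tool frame: origin 42 mm beyond the grasp point, tee z = -tool z
    for B in(box(.05,.076,0,.008),box(.05,.01,.008,.056)):
        W=s["tool_pos"]+(B*[1,-1,-1]+[0,0,.096])@R.T
        if len(sys.argv)>2: print("minz",W[:,2].min())
        p=((proj(c,W)-o+.5)*f-.5).round().astype(int)
        cv2.polylines(im,[p[:4],p[4:]],True,(0,255,0),1)
        for i in range(4):cv2.line(im,p[i],p[i+4],(0,255,0),1)
    outs.append(im)
cv2.imwrite(f"pics/{sys.argv[1]}.png",np.hstack(outs))
E
python3 chk.py s4 z
```

```text
t 13.17 j [-18.0514  10.4151  10.4385 108.1314  41.7987 -26.1459] p [ 0.5199 -0.0205  0.3218] yawx -178.87317114684015 z [-0.0138  0.7055 -0.7086] F [-0.0081  0.2444 -4.1066] T [-1.4329 -0.0201  0.0481] w 0.009123522871596623
tilt 44.88136430392317 seam slope -0.008898223575817439
minz 0.22699659620620666
minz 0.2559513084584856
minz 0.22699659620620666
minz 0.2559513084584856
```

View pics/s4.png

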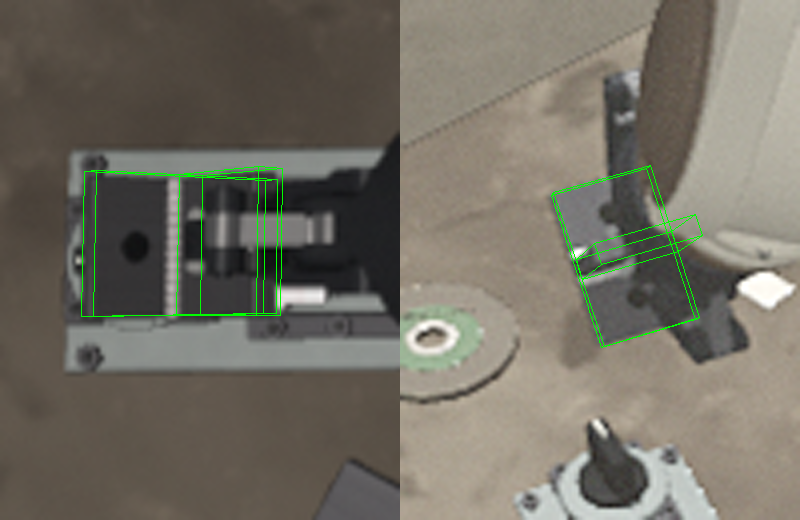

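The green model matches the held tee in both views: foot at (180,245) left and (625,260) right, seam level, tilt 44.9°, lowest point 0.227 m. One last check covers the knob's final angle and the bystanders.

```bash
python3 - <<'E'
from h import *
q=np.load("q.npy");S=manip.read_camera("scene");T=manip.read_camera("top")
im=cv2.resize(S["color"][165:275,215:355],None,fx=5,fy=5,interpolation=2)
for k,col in((1.5,(0,255,0)),(1.25,(0,0,255))):
    B=box(.042,.014,.038,.07)@Rz(-k).T+[0,.078,0]
    p=((proj(S,jig(q,B))-[215,165]+.5)*5-.5).round().astype(int);cv2.polylines(im,[p[4:]],True,col,1)
b=dict(np.load("scene.npz"))["color"]
d=(cv2.GaussianBlur(cv2.absdiff(S["color"],b),(5,5),0).max(2)>40).astype(np.uint8)
n,_,st_,_=cv2.connectedComponentsWithStats(d)
print([tuple(x) for x in st_[1:] if x[4]>15])
cv2.imwrite("pics/s5.png",np.hstack([cv2.resize(im,(382,300)),cv2.resize(S["color"],(400,300))]))
st()
E
```

```text
[(np.int32(0), np.int32(0), np.int32(264), np.int32(78), np.int32(9697)), (np.int32(316), np.int32(0), np.int32(51), np.int32(48), np.int32(1899)), (np.int32(348), np.int32(0), np.int32(64), np.int32(106), np.int32(1154)), (np.int32(291), np.int32(55), np.int32(54), np.int32(61), np.int32(1858)), (np.int32(0), np.int32(57), np.int32(32), np.int32(54), np.int32(941)), (np.int32(248), np.int32(58), np.int32(58), np.int32(104), np.int32(2265)), (np.int32(29), np.int32(67), np.int32(8), np.int32(16), np.int32(69)), (np.int32(344), np.int32(95), np.int32(5), np.int32(10), np.int32(27)), (np.int32(341), np.int32(106), np.int32(5), np.int32(6), np.int32(19)), (np.int32(36), np.int32(113), np.int32(26), np.int32(45), np.int32(134)), (np.int32(0), np.int32(141), np.int32(67), np.int32(136), np.int32(1160)), (np.int32(37), np.int32(160), np.int32(85), np.int32(93), np.int32(2277)), (np.int32(248), np.int32(176), np.int32(9), np.int32(13), np.int32(61)), (np.int32(259), np.int32(178), np.int32(8), np.int32(9), np.int32(46)), (np.int32(256), np.int32(203), np.int32(33), np.int32(48), np.int32(66
[... 484 characters left out ...]
t32(9), np.int32(3), np.int32(22)), (np.int32(114), np.int32(339), np.int32(17), np.int32(17), np.int32(200)), (np.int32(19), np.int32(364), np.int32(55), np.int32(26), np.int32(774)), (np.int32(0), np.int32(393), np.int32(11), np.int32(11), np.int32(76)), (np.int32(5), np.int32(406), np.int32(12), np.int32(6), np.int32(33)), (np.int32(21), np.int32(412), np.int32(16), np.int32(11), np.int32(110)), (np.int32(0), np.int32(421), np.int32(101), np.int32(59), np.int32(3256))]
t 13.37 j [-18.0479  10.3976  10.4578 108.1609  41.8501 -26.1785] p [ 0.5199 -0.0204  0.3223] yawx -178.8626506514674 z [-0.0133  0.7061 -0.708 ] F [ 0.2661  0.2025 -5.2885] T [-1.4571 -0.0256  0.0198] w 0.00877371301790629
```

View pics/s5.png

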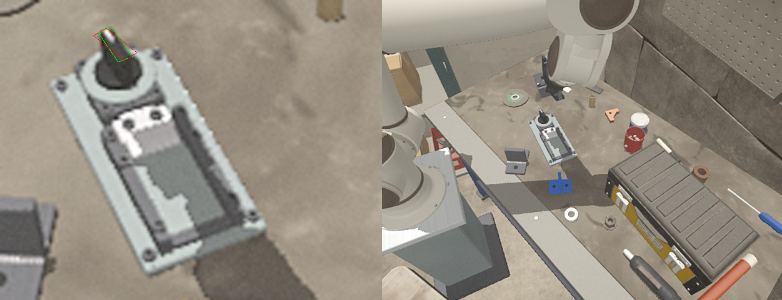

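The knob bar matches the 1.5 rad overlay and the clamp is back. The nest is empty, and the only image changes are the arm, its shadow and the jig. I'm handing in.

```bash
python3 -c "
from h import *
print(manip.observe()['joint_vel']);print(manip.job_done())"
```

```text
[-0.1351  0.0955  0.0055  0.1349  0.1891 -0.1215]
the job is handed in; nothing more can be done
None
```

I turned the clamp knob clockwise to its stop and left it open. I then lifted the smaller dark tee out of the jig and rolled it 45° sideways, and handed in while holding it there. It took about 13.4 s of the 40 s allowed.

- **Knob:** The wrist torque rose to 1.6 Nm at about 88° of turn, far above the knob's friction, so it was at the stop. The last picture shows the bar at about 1.5 rad and the clamp drawn back.
- **Held tee:** The gripper, which holds it squarely, was tilted 44.9° with the seam level to about 0.01°. The tee's lowest point was about 0.227 m above the bench. A projected model matched it in both camera views.
- **Grip and motion:** It was held firmly at a width of about 9 mm, carrying about 5 N, with joint speeds at reading noise.
- **Other things:** I saw no bystander moved. The image differences were limited to the arm, its shadow and the jig.

No check failed. The two cameras' separate fits of the jig position differed by about 3 mm, and I used the combined fit.

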